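# Set the slotted-board stop at the boxed lot

### The arm

A 6-joint arm with a two-finger parallel gripper is mounted at the origin on the work surface. World frame = base frame: x ahead of the robot, y to its left, z up, the work surface at z = 0. Lengths are in m, angles in rad, forces in N, time in s.
With the tool pointing down it reaches from about 0.3 to 0.775 m from the base axis. Payload 14.6 kg.
Tool frame: the origin (TCP) lies between the finger pads; the fingertips stand 25 mm ahead of it and the grasp point (between the pads) lies 6 mm ahead of it; z points along the fingers, y is the line along which they close (so a half turn about z gives the same grasp; the last joint's range is limited). The gripper opens to 85 mm and grips with 20 to 120 N. Pads are 22 mm wide; open, the fingers measure 114 mm over their backs; the gripper's body (76 mm by 85 mm) begins 54 mm behind the grasp point. The pads swing forward as they close: fully open they stand 13 mm farther back than shut.
Start: joints at [-1.413, 0.3, 1.521, -0, 1.321, -0.067], TCP at [0.123, -0.536, 0.256] pointing down, gripper open.
Joint ranges: [-3.03, 3.03], [-0.79, 2.21], [0.23, 2.52], [-1.04, 4.18], [0, 3.07], [-2.55, 2.55]. Speed limits (rad/s): [2.22, 2.22, 2.57, 3.14, 3.14, 3.14].

### API

Orientations are given as a rotation vector (axis times angle).
In Python, from bench import env gives the robot as it stands.
- The arm moves only by the tool play_rows, never from a script. Its argument "steps" is a list of rows, each an object with "fingers": the finger opening in cm, from 0 to 8.54; "offset": the shift along the tool's x, y, z in cm, a list of three; "rot": the turn, a rotation vector about the tool's x, y, z in degrees, a list of three. A call has 1 to 10 rows; each row shifts and turns the commanded pose from where the row before left it, along the tool's axes as they then stand; what a row does not reach is not made up. A row lasts 1/10 s, in which the tool goes at most 50 mm and 8.59 degrees, less where a joint would pass 70% of its speed; a pose out of reach is approached as far as the arm can. A call with a gripper value outside its range is refused whole. The fingers move at their own pace and stop on an object; the grip force is fixed at half the most. Time passes only in rows, so rows that do not move let the fingers close. It gives the time, the measured TCP pose, the force, the opening and the grip force at its end, in the units of the state.
- env.read_state(): the state, without advancing time (a new reading comes with each control period).
- env.grab_frame(name): name is "side" or "top" or "wrist"; returns (picture, depth): 400x640x3 uint8, blue, green, red; 400x640 float32, m along the optical axis (not along the pixel's ray), 0 where there is no reading.
- env.camera_model(name): a dict with "camera_matrix" (3x3 intrinsics, pixels), "world_from_camera" (4x4, takes a point from camera to world coordinates). Camera axes: x right, y down, z forward; pixel columns grow to the right and rows downward; lengths in m; the calibration is good to about 2 mm. A picture is of the moment at which its call begins: read the wrist's pose just before it. camera_model takes no time and is no camera call; for the wrist camera it gives the pose at the moment of the call.
- env.close_job(): hands the job in; it is judged then, once.
The state is a dict: "clock": time; "q": joint angles; "dq": joint speeds; "effort": joint torques, N m; "tcp_pos": TCP position; "ee_rot": TCP orientation; "ft_force": force on the tool from outside, world axes, zero at the start; "moment": the same for the moment, N m; "finger_gap": opening from 0.0 (shut) to 1.0 (fully open); "grip_force": force on a finger pad.
Only numpy, scipy, OpenCV 4.12 (cv2) and the standard library are available. Lean on these libraries where they do the work, as an engineer would, in place of code of your own. Each camera call takes 0.05 s, during which the arm holds its last target. There are 200 camera calls.

### The job

On the packing board, close the round red stop up to the wooden box: with the fingertips push it along the L-shaped slot up to the corner, then push it round the corner and along the short leg until it is fully home at the slot's end. Only push it; do not lift it out of the slot. Leave the wooden box, the cup and everything else on the bench where they stand.

Things in the scene. Friction and masses are not known exactly. Their poses are not given: they have to be found in the camera images.
- board: Plywood board fixed to the bench, 300 (its x) by 340 (its y) by 24 mm, top face level. Origin: centre of its underside; +x points away from the robot, +y to its left, turned up to 0.5 rad. L-shaped slot in the top, dark inside, 18 mm wide, 16 deep: long leg along y, short leg from its +y end towards +x. A 30 mm high fence runs along the +x edge and the +y edge from x = 40 mm on.
- stop: Round red disc, 56 mm across, 30 mm high, 0.3 to 0.6 kg, resting loosely on the board; the 14 mm pin under its centre hangs 13 mm into the slot with 2 mm play to each side. Slides with plain friction of a few N, stays where left, may spin freely. Origin: centre of the disc's underside, at board-top height. It starts in the long leg, 0 to 60 mm from slot_start.
- slot_start (a point): Where the stop's centre is at the closed start of the long leg, at board-top height; at (-48, -100) mm in the board's x, y.
- slot_corner (a point): Where the stop's centre is in the corner of the L, at board-top height; at (-48, +78) mm in the board's x, y, 178 mm from slot_start. The stop's pin comes up against the closed end of the long leg about 2 mm beyond this.
- slot_end (a point): Where the stop's centre is when its pin touches the closed end of the short leg, at board-top height; at (+30, +78) mm in the board's x, y, 78 mm from slot_corner.
- wood_box: Small lidded wooden box, loose, 79 (board x) by 109 (board y) by 55 mm high, standing on the board beyond the end of the short leg, about 5 mm clear of the stop when that is home. Origin: centre of its underside. Not to be moved.
- cup: Small blue ceramic cup, 52 mm across, 45 mm high, loose on the board inside the L, its centre 95 to 115 mm from the long leg's centre line. Origin: centre of its underside. Not to be moved.
- tape: Yellow tape roll lying flat, 100 mm across, 48 mm high, on the bench at the left. Not to be moved.
- bowl: White bowl, 124 mm across, 55 mm high, on the bench at the left. Not to be moved.
- jar: Amber glass jar, 60 mm across, 90 mm high, on the bench at the left. Not to be moved.
- gift_box: Mint green gift box, 134 by 104 by 62 mm, on the bench at the right. Not to be moved.
- blue_tray: Blue open tray, 120 by 100 by 50 mm, on the bench at the right. Not to be moved.
Mind the look-alikes: they are no part of the job. Of the things like the stop, leave any that is orange; of the rest the larger one is meant.

How it is judged:
On the way, in this order (a step that is already met when the one before it is completed fails the run):
1. the stop has been pushed along the long leg into the corner of the slot (y of stop in the frame of board above 0.071 m and x of stop in the frame of board below -0.04 m and z of stop in the frame of board below 0.03 m).
2. the stop has been pushed round the corner to the end of the short leg (x of stop in the frame of board above 0.024 m and y of stop in the frame of board above 0.07 m and z of stop in the frame of board below 0.029 m), for 0.1 s.
At the end, for the whole second after the job is handed in: The stop rests flat and still in the slot at the end of the short leg (its centre within 6 mm of the end along the leg); the wooden box, the cup and the things on the bench are within 12 mm of where they stood (all of step 2 and x of stop in the frame of board below 0.036 m and y of stop in the frame of board below 0.086 m and z of stop in the frame of board above 0.02 m and angle between stop's own z axis and vertical below 0.1 rad and linear speed of stop below 0.01 m/s and distance of each of wood_box, cup, tape, bowl, gift_box, blue_tray, jar from where it was at the start of the episode below 0.012 m); the robot touches nothing.
It fails at once if the stop is lifted more than 7 mm or tipped over (z of stop in the frame of board above 0.031 m or angle between stop's own z axis and vertical above 0.35 rad).
It fails at once if the wooden box or the cup on the board is moved more than 12 mm (distance of any of wood_box, cup from where it was at the start of the episode above 0.012 m).
It fails at once if another thing on the bench is moved more than 12 mm (distance of any of tape, bowl, gift_box, blue_tray, jar from where it was at the start of the episode above 0.012 m).
It also fails if it takes over 48 s, if anything falls off the work surface, if the arm or the gripper's body presses on something with over 40 N, if the wrist force passes 120 N, or if a joint passes its speed limit or range.

## Working session

There is one attempt and no reset: what is moved stays moved. The work goes in short steps, Python scripts to look and compute and a tool call to move; the robot and the scene stay as the last step left them, time stands still between calls to the robot, and variables do not carry over. Pictures are saved under pics/ and viewed, at most 10 in all, crops included, and the job is handed in when it is done.

Besides the shell and the picture viewer there is one more tool, called after ">>>" by a JSON object that holds its "method" and its "body", one argument or row to a line. play_rows: Moves the arm, as the interface text tells. Its arguments: {"type":"object","properties":{"steps":{"type":"array","items":{"type":"object","properties":{"fingers":{"type":"number"},"offset":{"type":"array","items":{"type":"number"}},"rot":{"type":"array","items":{"type":"number"}}}}}},"required":["steps"]}

```bash
mkdir -p pics; ls
cat > h.py <<'E'
import numpy as np, cv2
from bench import env
def cast(cam,u,v,z):
    m=env.camera_model(cam);K=np.array(m["camera_matrix"]);T=np.array(m["world_from_camera"])
    d=T[:3,:3]@np.linalg.inv(K)@np.array([u,v,1.]);o=T[:3,3]
    return o+d*(z-o[2])/d[2]
E
python3 - <<'E'
from h import *
s=env.read_state();print({k:np.round(v,3) for k,v in s.items()})
for n in("top","side"):
    p,d=env.grab_frame(n);cv2.imwrite(f"pics/{n}0.png",p);np.save(n+"0d.npy",d)
    print(n,np.round(env.camera_model(n)["world_from_camera"],3).tolist(),np.round(env.camera_model(n)["camera_matrix"],1).tolist())
    hsv=cv2.cvtColor(p,cv2.COLOR_BGR2HSV)
    m=(((hsv[...,0]<16)|(hsv[...,0]>170))&(hsv[...,1]>140)&(hsv[...,2]>70)).astype(np.uint8)
    for c in cv2.findContours(m,0,2)[0]:
        if cv2.contourArea(c)>60:
            (u,v),r=cv2.minEnclosingCircle(c);print(n,u,v,r,hsv[int(v),int(u)],cv2.contourArea(c))
E
```

```text
pics
{'clock': np.float64(0.0), 'q': array([-1.413,  0.3  ,  1.522,  0.   ,  1.321, -0.067]), 'dq': array([-0.001, -0.001,  0.001, -0.   ,  0.   ,  0.001]), 'effort': array([-1.000e-03, -5.435e+01, -3.618e+01, -0.000e+00,  4.000e-03,
        0.000e+00]), 'tcp_pos': array([ 0.123, -0.536,  0.256]), 'ee_rot': array([-3.121, -0.352,  0.   ]), 'ft_force': array([-0.354, -0.645,  0.156]), 'moment': array([ 0.005, -0.014,  0.006]), 'grip_force': np.float64(0.0), 'finger_gap': np.float64(0.999)}
top [[-0.015, -0.998, 0.065, 0.425], [-1.0, 0.015, -0.002, -0.003], [0.001, -0.065, -0.998, 1.267], [0.0, 0.0, 0.0, 1.0]] [[472.4, 0.0, 326.0], [0.0, 472.4, 192.7], [0.0, 0.0, 1.0]]
top 360.8829650878906 260.6914978027344 10.550005912780762 [ 19 168 191] 315.5
top 350.1170349121094 160.6914825439453 10.549983978271484 [ 19 172 191] 299.0
top 47.5 167.0 19.704158782958984 [ 14 233 118] 739.5
top 436.0 143.0 6.324655532836914 [ 18 164 180] 103.0
top 278.587158203125 129.38165283203125 23.864097595214844 [ 15 154 147] 1117.5
side [[-0.942, -0.252, 0.22, 0.251], [-0.334, 0.731, -0.595, 0.738], [-0.011, -0.634, -0.773, 0.999], [0.0, 0.0, 0.0, 1.0]] [[399.3, 0.0, 320.1], [0.0, 399.3, 199.0], [0.0, 0.0, 1.0]]
side 260.6219787597656 206.90289306640625 17.349266052246094 [ 13 145 142] 512.0
side 387.3513488769531 196.29730224609375 9.304039001464844 [ 11 198 198] 235.5
side 308.0 179.25 8.80705738067627 [  2 175 143] 200.0
```

View pics/top0.png

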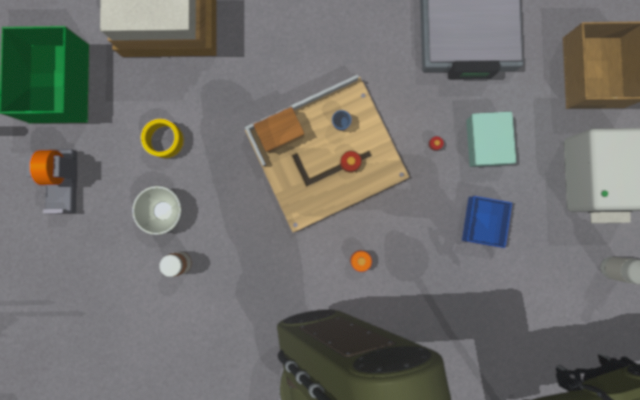

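View pics/side0.png

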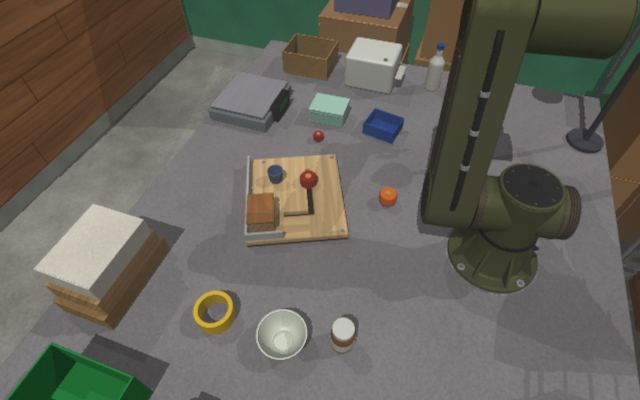

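Candidates (top view): red disc on the board (350,161); small red one on the bench at (436,143); orange one at (361,261). The stop is the larger red, (350,161), in the slot. Now a close crop, and the board's pose.

Run:
```python
from h import *
p=cv2.imread("pics/top0.png")
c=cv2.resize(p[70:240,235:445],None,fx=3.5,fy=3.5,interpolation=cv2.INTER_CUBIC);cv2.imwrite("pics/crop0.png",c)
hsv=cv2.cvtColor(p,cv2.COLOR_BGR2HSV)
m=((hsv[...,0]>8)&(hsv[...,0]<30)&(hsv[...,1]>50)&(hsv[...,2]>90)).astype(np.uint8)
m[:70]=0;m[240:]=0;m[:,:235]=0;m[:,420:]=0
c=max(cv2.findContours(m,0,1)[0],key=cv2.contourArea)
w=np.array([cast("top",*q[0],.024)[:2] for q in c.astype(float)])
# edges of the board without a fence: -x (lower) and -y (right), from image corners
def line(a,b):
    a,b=[np.array(cast("top",*t,.024)[:2]) for t in(a,b)]
    d=(b-a)/np.linalg.norm(b-a);n=np.array([-d[1],d[0]])
    s=(w-a)@d;e=(w-a)@n;k=(abs(e)<.008)&(s>.03)&(s<np.linalg.norm(b-a)-.03)
    vx,vy,x,y=cv2.fitLine(w[k].astype(np.float32),cv2.DIST_HUBER,0,.001,.001).ravel()
    return np.array([vx,vy]),np.array([x,y]),k.sum()
L=[line((293,231),(409,178)),line((409,178),(361,80))]
for l in L: print(l,np.arctan2(l[0][1],l[0][0]))
(d1,p1,_),(d2,p2,_)=L
t=np.linalg.solve(np.c_[d1,-d2],p2-p1);cor=p1+t[0]*d1
yy=d1*np.sign(d1[1]); xx=d2*np.sign(d2[0])
print("corner",cor); 
a1=np.arctan2(-yy[0],yy[1]);a2=np.arctan2(xx[1],xx[0]);print(a1,a2)
y=(a1*.34+a2*.3)/.64;X=np.array([np.cos(y),np.sin(y)]);Y=np.array([-np.sin(y),np.cos(y)])
o=cor+.15*X+.17*Y;print("board",o,y)
np.save("board.npy",[*o,y])
for n,(bx,by) in dict(start=(-.048,-.1),corner=(-.048,.078),end=(.03,.078)).items():print(n,o+bx*X+by*Y)
mr=(((hsv[...,0]<9)|(hsv[...,0]>172))&(hsv[...,1]>120)).astype(np.uint8)
for c in cv2.findContours(mr,0,2)[0]:
    (u,v),r=cv2.minEnclosingCircle(c)
    if cv2.contourArea(c)>100 and 240<u<410 and 80<v<230:
        P=cast("top",u,v,.054)[:2]-o;print(u,v,r,"stop b",P@X,P@Y,P+o)
mb=((abs(hsv[...,0].astype(int)-110)<14)&(hsv[...,1]>80)).astype(np.uint8)
for c in cv2.findContours(mb,0,2)[0]:
    (u,v),r=cv2.minEnclosingCircle(c)
    if cv2.contourArea(c)>60 and 240<u<410 and 80<v<230:
        P=cast("top",u,v,.05)[:2]-o;print(u,v,r,"cup b",P@X,P@Y)
```

```text
(array([ 0.41488138, -0.9098755 ], dtype=float32), array([ 0.47380567, -0.07055587], dtype=float32), np.int64(95)) -1.1429839
(array([0.9091035 , 0.41657025], dtype=float32), array([ 0.6757185 , -0.16600427], dtype=float32), np.int64(78)) 0.4296694
corner [ 0.5447021  -0.22603872]
0.42781243 0.4296694
board [ 0.61046475 -0.00907035] 0.4286829
start [ 0.60837543 -0.11997408]
corner [0.53438556 0.04191943]
end [0.6053276  0.07434194]
350.5 161.5 11.068072319030762 stop b -0.0486532421682156 -0.0442373838335278 [ 0.58460224 -0.06952872]
```

View pics/crop0.png

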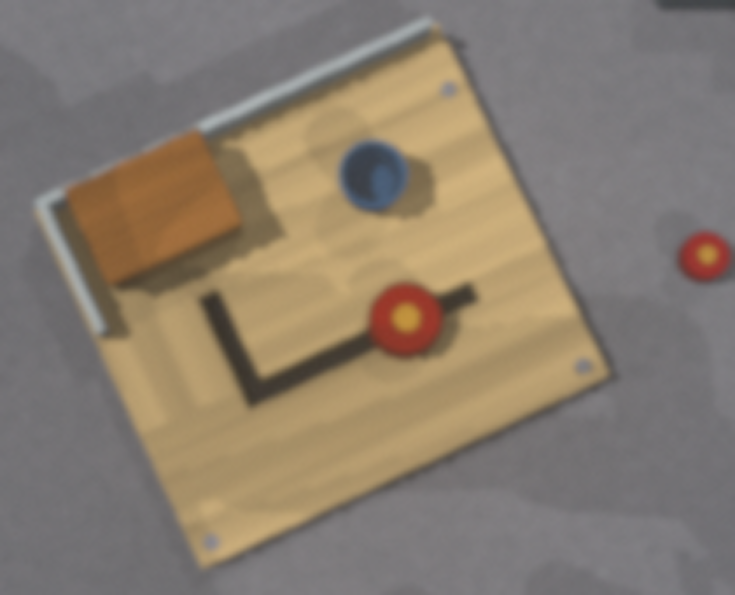

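The crop shows the larger red disc (crop 405,320) sitting in the slot's long leg. The slot runs from (470,292) to the corner (255,395) and ends at (210,297). The cup is at (375,175) and the box at (155,205). The stop measures (-49,-44) mm on the board, which fits the slot line. I'll turn the tool to the board's axes (tool x = board x, tool y = −board y) and go behind the stop.

>>> {"method": "play_rows", "body": {
  "steps": [
    {"fingers": 0, "offset": [0, 0, 0], "rot": [0, 0, -5.85]},
    {"fingers": 0, "offset": [0, 0, 0], "rot": [0, 0, -5.85]},
    {"fingers": 0, "offset": [4.1, -1.08, 0], "rot": [0, 0, 0]},
    {"fingers": 0, "offset": [4.1, -1.08, 0], "rot": [0, 0, 0]},
    {"fingers": 0, "offset": [4.1, -1.08, 0], "rot": [0, 0, 0]},
    {"fingers": 0, "offset": [4.1, -1.08, 0], "rot": [0, 0, 0]},
    {"fingers": 0, "offset": [4.1, -1.08, 0], "rot": [0, 0, 0]},
    {"fingers": 0, "offset": [4.1, -1.08, 0], "rot": [0, 0, 0]},
    {"fingers": 0, "offset": [4.1, -1.08, 0], "rot": [0, 0, 0]},
    {"fingers": 0, "offset": [4.1, -1.08, 0], "rot": [0, 0, 0]}
  ]
}}

```text
clock: 1.1
tcp_pos: [0.386, -0.3197, 0.2561]
ee_rot: [-3.069, -0.669, 0.0]
ft_force: [-0.4, -1.6, 0.3]
finger_gap: 0.002
grip_force: 0.0
```

>>> {"method": "play_rows", "body": {
  "steps": [
    {"fingers": 0, "offset": [4.1, -1.08, 0], "rot": [0, 0, 0]},
    {"fingers": 0, "offset": [4.1, -1.08, 0], "rot": [0, 0, 0]},
    {"fingers": 0, "offset": [4.1, -1.08, 0], "rot": [0, 0, 0]},
    {"fingers": 0, "offset": [4.1, -1.08, 0], "rot": [0, 0, 0]},
    {"fingers": 0, "offset": [4.1, -1.08, 0], "rot": [0, 0, 0]},
    {"fingers": 0, "offset": [4.1, -1.08, 0], "rot": [0, 0, 0]},
    {"fingers": 0, "offset": [4.1, -1.08, 0], "rot": [0, 0, 0]},
    {"fingers": 0, "offset": [0, 0, 0], "rot": [0, 0, 0]},
    {"fingers": 0, "offset": [0, 0, 0], "rot": [0, 0, 0]}
  ]
}}

```text
clock: 2.0
tcp_pos: [0.6145, -0.1325, 0.2554]
ee_rot: [-3.069, -0.671, 0.002]
ft_force: [-0.9, -0.6, -0.3]
finger_gap: 0.001
grip_force: 0.0
```

```bash
cat >> h.py <<'E'
def board():
    *o,y=np.load("board.npy");return np.array(o),np.array([[np.cos(y),np.sin(y)],[-np.sin(y),np.cos(y)]]),y
def tb():
    o,R,y=board();s=env.read_state();from scipy.spatial.transform import Rotation as Ro
    M=Ro.from_rotvec(s["ee_rot"]).as_matrix()
    print("t",s["clock"],"tcp board mm",np.round(R@(s["tcp_pos"][:2]-o)*1e3,1),"z",np.round(s["tcp_pos"][2]*1e3,1),"yaw-err",np.arctan2(M[1,0],M[0,0])-y,"tilt",M[:2,2].round(3),"F",np.round(s["ft_force"],1),s["finger_gap"])
def stop(cam):
    o,R,y=board();p,d=env.grab_frame(cam);hsv=cv2.cvtColor(p,cv2.COLOR_BGR2HSV)
    m=(((hsv[...,0]<9)|(hsv[...,0]>172))&(hsv[...,1]>120)&(hsv[...,2]>60)).astype(np.uint8)
    for c in cv2.findContours(m,0,2)[0]:
        if cv2.contourArea(c)>80:
            (u,v),r=cv2.minEnclosingCircle(c);print(cam,"red",round(u),round(v),round(r),np.round(R@(cast(cam,u,v,.054)[:2]-o)*1e3,1))
    return p,d
E
python3 - <<'E'
from h import *
tb();p,d=stop("wrist");cv2.imwrite("pics/w1.png",p);stop("top")
E
```

```text
t 2.0 tcp board mm [ -47.6 -113.9] z 255.4 yaw-err 0.0016682891551970114 tilt [-0.001  0.   ] F [-0.9 -0.6 -0.3] 0.0011651226968142987
wrist red 448 210 18 [ -84.2 -260.3]
wrist red 258 173 27 [-41.7 -49.9]
top red 349 161 10 [-45.3 -42. ]
top red 436 143 7 [ -98.9 -264.9]
```

View pics/w1.png

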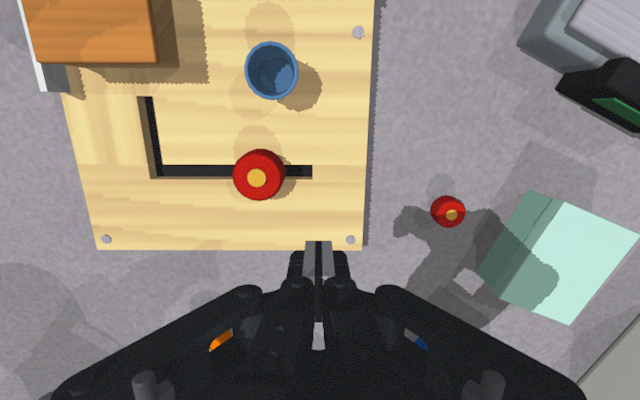

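The wrist view shows the stop at (258,173) in the slot. The fingers are shut, in line with the slot, and the spot to the right of the stop's edge is free. I'll descend behind it.

>>> {"method": "play_rows", "body": {
  "steps": [
    {"fingers": 0, "offset": [0, 0, 4.3], "rot": [0, 0, 0]},
    {"fingers": 0, "offset": [0, 0, 4.3], "rot": [0, 0, 0]},
    {"fingers": 0, "offset": [0, 0, 4.3], "rot": [0, 0, 0]},
    {"fingers": 0, "offset": [0, 0, 4.3], "rot": [0, 0, 0]},
    {"fingers": 0, "offset": [0, 0, 1.0], "rot": [0, 0, 0]},
    {"fingers": 0, "offset": [0, 0, 1.0], "rot": [0, 0, 0]},
    {"fingers": 0, "offset": [0, 0, 0], "rot": [0, 0, 0]}
  ]
}}

```text
clock: 2.8
tcp_pos: [0.6147, -0.1335, 0.0651]
ee_rot: [3.069, 0.668, 0.001]
ft_force: [0.0, 0.2, 0.5]
finger_gap: 0.0
grip_force: 0.0
```

Run:
```python
from h import *
tb();p,d=stop("wrist");cv2.imwrite("pics/w2.png",p)
```

```text
t 2.8 tcp board mm [ -47.9 -114.9] z 65.1 yaw-err -0.000265430067126593 tilt [ 0.001 -0.   ] F [0.  0.2 0.5] 0.00015477562267452547
wrist red 569 307 41 [ -69.4 -242.6]
wrist red 185 248 63 [-36.5 -52.4]
```

View pics/w2.png

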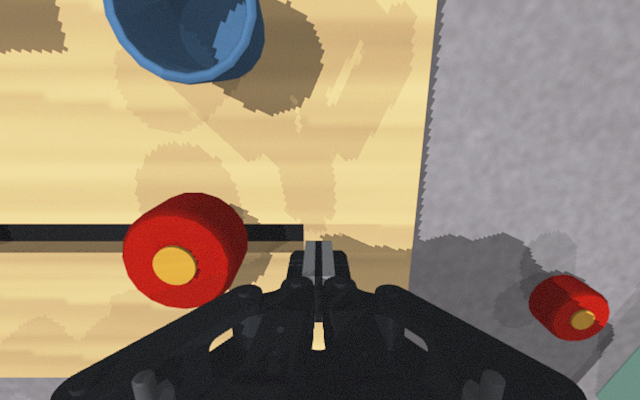

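The fingertips (318,245) stand free behind the stop (185,248) and in line with the slot. Pushing along the long leg now, board +y = tool −y.

>>> {"method": "play_rows", "body": {
  "steps": [
    {"fingers": 0, "offset": [0, 0, 0.3], "rot": [0, 0, 0]},
    {"fingers": 0, "offset": [0, -1, 0], "rot": [0, 0, 0]},
    {"fingers": 0, "offset": [0, -1, 0], "rot": [0, 0, 0]},
    {"fingers": 0, "offset": [0, -1, 0], "rot": [0, 0, 0]},
    {"fingers": 0, "offset": [0, -1, 0], "rot": [0, 0, 0]},
    {"fingers": 0, "offset": [0, -1, 0], "rot": [0, 0, 0]},
    {"fingers": 0, "offset": [0, -1, 0], "rot": [0, 0, 0]},
    {"fingers": 0, "offset": [0, -1, 0], "rot": [0, 0, 0]},
    {"fingers": 0, "offset": [0, -1, 0], "rot": [0, 0, 0]},
    {"fingers": 0, "offset": [0, 0, 0], "rot": [0, 0, 0]}
  ]
}}

```text
clock: 3.85
tcp_pos: [0.5805, -0.059, 0.0611]
ee_rot: [-3.069, -0.67, 0.001]
ft_force: [-0.1, -0.2, -0.0]
finger_gap: 0.004
grip_force: 0.0
```

Run:
```python
from h import *
tb();p,d=stop("wrist");stop("side");p,d=stop("top");cv2.imwrite("pics/w3.png",cv2.resize(p[70:240,235:445],None,fx=3.5,fy=3.5))
```

```text
t 3.85 tcp board mm [-48.  -32.9] z 61.1 yaw-err 0.0013246101809308297 tilt [-0.001  0.   ] F [-0.1 -0.2 -0. ] 0.0042009837535227825
wrist red 234 255 61 [-38.3   5. ]
side red 310 192 9 [-45.   24.6]
top red 436 143 7 [-100.2 -265.2]
```

View pics/w3.png

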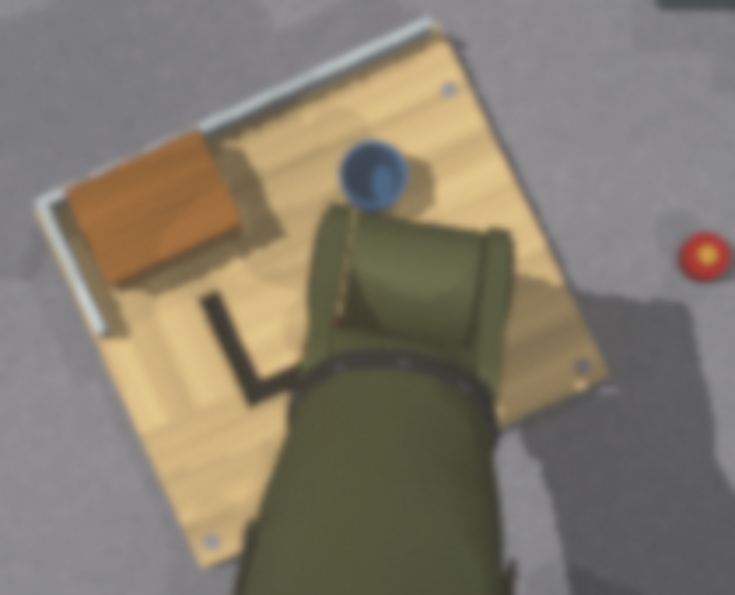

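The top view is hidden by the forearm, with the cup and box unmoved. The wrist view shows the stop being pushed ahead. I'll use its yellow dot as a centre mark from now on.

>>> {"method": "play_rows", "body": {
  "steps": [
    {"fingers": 0, "offset": [0, -1, 0], "rot": [0, 0, 0]},
    {"fingers": 0, "offset": [0, -1, 0], "rot": [0, 0, 0]},
    {"fingers": 0, "offset": [0, -1, 0], "rot": [0, 0, 0]},
    {"fingers": 0, "offset": [0, -1, 0], "rot": [0, 0, 0]},
    {"fingers": 0, "offset": [0, -1, 0], "rot": [0, 0, 0]},
    {"fingers": 0, "offset": [0, 0, 0], "rot": [0, 0, 0]}
  ]
}}

```text
clock: 4.6
tcp_pos: [0.5598, -0.0135, 0.0612]
ee_rot: [-3.069, -0.67, 0.001]
ft_force: [0.0, 0.6, -0.0]
finger_gap: -0.003
grip_force: 0.0
```

```bash
cat >> h.py <<'E'
def dot(cam):
    o,R,y=board();p,d=env.grab_frame(cam);hsv=cv2.cvtColor(p,cv2.COLOR_BGR2HSV)
    red=(((hsv[...,0]<9)|(hsv[...,0]>172))&(hsv[...,1]>120)&(hsv[...,2]>60)).astype(np.uint8)
    cs,h=cv2.findContours(red,cv2.RETR_CCOMP,cv2.CHAIN_APPROX_NONE)
    for c,k in zip(cs,h[0]):
        if k[3]>=0 and cv2.contourArea(c)>15:
            M=cv2.moments(c);u,v=M["m10"]/M["m00"],M["m01"]/M["m00"];D=d[int(v),int(u)]
            m=env.camera_model(cam);P=np.array(m["world_from_camera"])@np.r_[np.linalg.solve(np.array(m["camera_matrix"]),[u*D,v*D,D]),1]
            print(cam,"dot px",round(u),round(v),"plane",np.round(R@(cast(cam,u,v,.055)[:2]-o)*1e3,1),"depth",np.round(R@(P[:2]-o)*1e3,1),"z",round(P[2]*1e3,1))
    return p
E
python3 - <<'E'
from h import *
tb();dot("wrist");dot("side")
E
```

```text
t 4.6 tcp board mm [-47.9  17.1] z 61.2 yaw-err 0.0015349698237072107 tilt [-0.001  0.   ] F [ 0.   0.6 -0. ] -0.002917980780927065
side dot px 311 201 plane [-45.5  60.7] depth [-45.5  60.4] z 54.5
```

>>> {"method": "play_rows", "body": {
  "steps": [
    {"fingers": 0, "offset": [0, -1, 0], "rot": [0, 0, 0]},
    {"fingers": 0, "offset": [0, -0.4, 0], "rot": [0, 0, 0]},
    {"fingers": 0, "offset": [0, -0.3, 0], "rot": [0, 0, 0]},
    {"fingers": 0, "offset": [0, 0, 0], "rot": [0, 0, 0]}
  ]
}}

```text
clock: 5.1
tcp_pos: [0.5532, 0.001, 0.0613]
ee_rot: [-3.069, -0.669, 0.0]
ft_force: [0.9, -0.5, 0.6]
finger_gap: 0.001
grip_force: 0.0
```

Run:
```python
from h import *
tb();p=dot("wrist");dot("side");dot("side");cv2.imwrite("pics/w4.png",p)
```

```text
t 5.1 tcp board mm [-47.9  33. ] z 61.3 yaw-err 0.0005911797500354199 tilt [-0.  0.] F [ 0.9 -0.5  0.6] 0.0010632941429208952
side dot px 311 205 plane [-44.8  75.8] depth [-44.9  73.8] z 52.5
side dot px 311 205 plane [-44.8  75.8] depth [-44.9  74.2] z 53.0
```

View pics/w4.png

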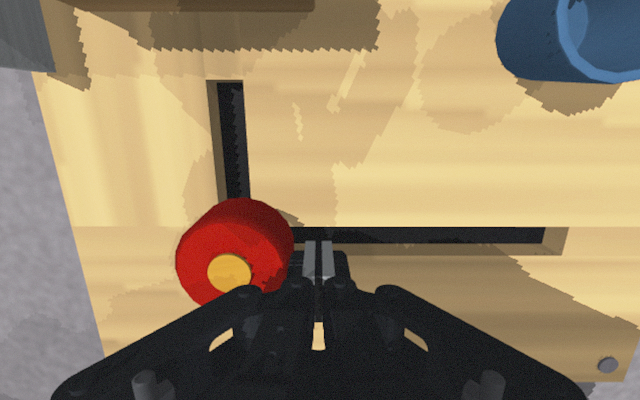

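The wrist view shows the stop almost at the corner, with its rim overlapping the short leg at (235,200). I'll press gently until it meets the wall.

>>> {"method": "play_rows", "body": {
  "steps": [
    {"fingers": 0, "offset": [0, -0.2, 0], "rot": [0, 0, 0]},
    {"fingers": 0, "offset": [0, -0.1, 0], "rot": [0, 0, 0]},
    {"fingers": 0, "offset": [0, 0, 0], "rot": [0, 0, 0]}
  ]
}}

```text
clock: 5.55
tcp_pos: [0.5521, 0.0034, 0.0613]
ee_rot: [3.07, 0.669, 0.0]
ft_force: [-0.8, -1.7, -0.0]
finger_gap: 0.003
grip_force: 0.3
```

>>> {"method": "play_rows", "body": {
  "steps": [
    {"fingers": 0, "offset": [0, -0.15, 0], "rot": [0, 0, 0]},
    {"fingers": 0, "offset": [0, 0, 0], "rot": [0, 0, 0]}
  ]
}}

```text
clock: 5.75
tcp_pos: [0.5514, 0.0049, 0.0613]
ee_rot: [-3.07, -0.669, 0.0]
ft_force: [1.3, 0.2, -0.3]
finger_gap: 0.001
grip_force: 0.4
```

Run:
```python
from h import *
tb();dot("side")
```

```text
t 5.75 tcp board mm [-47.9  37.2] z 61.3 yaw-err 0.0003728342550933239 tilt [-0. -0.] F [ 1.3  0.2 -0.3] 0.0011913581907568233
side dot px 311 206 plane [-44.6  79.6] depth [-44.6  79.4] z 54.7
```

The stop is in the corner at y ≈ 79.5 mm. I'll back off and go round to its −x side.

>>> {"method": "play_rows", "body": {
  "steps": [
    {"fingers": 0, "offset": [0, 1, 0], "rot": [0, 0, 0]},
    {"fingers": 0, "offset": [-1.5, 1.5, 0], "rot": [0, 0, 0]},
    {"fingers": 0, "offset": [-2.5, 0, 0], "rot": [0, 0, 0]},
    {"fingers": 0, "offset": [-3, 0, 0], "rot": [0, 0, 0]},
    {"fingers": 0, "offset": [0, -2, 0], "rot": [0, 0, 0]},
    {"fingers": 0, "offset": [0, -2.3, 0], "rot": [0, 0, 0]},
    {"fingers": 0, "offset": [0, -2.3, 0], "rot": [0, 0, 0]},
    {"fingers": 0, "offset": [0, 0, 0], "rot": [0, 0, 0]}
  ]
}}

```text
clock: 6.6
tcp_pos: [0.4701, 0.014, 0.0613]
ee_rot: [-3.069, -0.671, 0.001]
ft_force: [0.1, 0.4, 0.5]
finger_gap: 0.001
grip_force: 0.0
```

Run:
```python
from h import *
tb();dot("side");p=dot("wrist");cv2.imwrite("pics/w5.png",p)
```

```text
t 6.6 tcp board mm [-118.1   79.3] z 61.3 yaw-err 0.0018355246687128957 tilt [-0.001  0.   ] F [0.1 0.4 0.5] 0.0007356436083258354
side dot px 311 206 plane [-45.1  79.5] depth [-45.3  74.9] z 49.1
wrist dot px 318 117 plane [-46.7  77.2] depth [-46.6  77.2] z 56.7
```

View pics/w5.png

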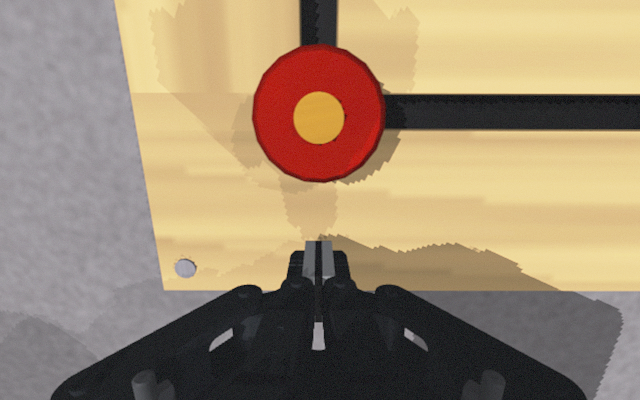

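The stop's dot (318,117) lies straight ahead of the fingertips (318,240), and the short leg leads up from it. Pushing +x.

>>> {"method": "play_rows", "body": {
  "steps": [
    {"fingers": 0, "offset": [1, 0, 0], "rot": [0, 0, 0]},
    {"fingers": 0, "offset": [1, 0, 0], "rot": [0, 0, 0]},
    {"fingers": 0, "offset": [1, 0, 0], "rot": [0, 0, 0]},
    {"fingers": 0, "offset": [1, 0, 0], "rot": [0, 0, 0]},
    {"fingers": 0, "offset": [1, 0, 0], "rot": [0, 0, 0]},
    {"fingers": 0, "offset": [1, 0, 0], "rot": [0, 0, 0]},
    {"fingers": 0, "offset": [1, 0, 0], "rot": [0, 0, 0]},
    {"fingers": 0, "offset": [1, 0, 0], "rot": [0, 0, 0]},
    {"fingers": 0, "offset": [0, 0, 0], "rot": [0, 0, 0]}
  ]
}}

```text
clock: 7.6
tcp_pos: [0.5446, 0.0467, 0.0613]
ee_rot: [3.069, 0.669, 0.001]
ft_force: [0.2, 0.0, -0.2]
finger_gap: 0.004
grip_force: 0.0
```

Run:
```python
from h import *
tb();dot("side");dot("wrist")
```

```text
t 7.6 tcp board mm [-36.7  78.1] z 61.3 yaw-err 0.0007361023740141692 tilt [0.001 0.   ] F [ 0.2  0.  -0.2] 0.004206172050122205
side dot px 295 207 plane [ 4.7 80.5] depth [ 4.7 82. ] z 56.9
wrist dot px 315 192 plane [ 2.5 79. ] depth [ 2.5 79. ] z 55.3
```

>>> {"method": "play_rows", "body": {
  "steps": [
    {"fingers": 0, "offset": [1, 0, 0], "rot": [0, 0, 0]},
    {"fingers": 0, "offset": [1, 0, 0], "rot": [0, 0, 0]},
    {"fingers": 0, "offset": [0.4, 0, 0], "rot": [0, 0, 0]},
    {"fingers": 0, "offset": [0, 0, 0], "rot": [0, 0, 0]}
  ]
}}

```text
clock: 8.1
tcp_pos: [0.5659, 0.0565, 0.0613]
ee_rot: [3.069, 0.669, 0.001]
ft_force: [1.0, -0.9, -1.2]
finger_gap: 0.002
grip_force: 0.0
```

>>> {"method": "play_rows", "body": {
  "steps": [
    {"fingers": 0, "offset": [0.15, 0, 0], "rot": [0, 0, 0]},
    {"fingers": 0, "offset": [0, 0, 0], "rot": [0, 0, 0]}
  ]
}}

```text
clock: 8.3
tcp_pos: [0.5667, 0.0568, 0.0613]
ee_rot: [-3.07, -0.669, -0.0]
ft_force: [0.7, 0.0, -1.0]
finger_gap: -0.0
grip_force: 0.0
```

>>> {"method": "play_rows", "body": {
  "steps": [
    {"fingers": 0, "offset": [0.1, 0, 0], "rot": [0, 0, 0]},
    {"fingers": 0, "offset": [0, 0, 0], "rot": [0, 0, 0]}
  ]
}}

```text
clock: 8.5
tcp_pos: [0.5675, 0.0572, 0.0613]
ee_rot: [-3.07, -0.669, 0.0]
ft_force: [-0.4, -1.1, -0.9]
finger_gap: -0.006
grip_force: 0.6
```

Run:
```python
from h import *
tb();dot("side");dot("wrist")
```

```text
t 8.5 tcp board mm [-11.5  78.1] z 61.3 yaw-err 0.00022092043873117584 tilt [-0.  0.] F [-0.4 -1.1 -0.9] -0.005901797350667008
side dot px 287 208 plane [28.7 79.9] depth [28.8 78.6] z 53.3
wrist dot px 316 196 plane [27.  78.7] depth [27.3 78.7] z 56.2
```

>>> {"method": "play_rows", "body": {
  "steps": [
    {"fingers": 0, "offset": [0.15, 0, 0], "rot": [0, 0, 0]},
    {"fingers": 0, "offset": [0, 0, 0], "rot": [0, 0, 0]}
  ]
}}

```text
clock: 8.8
tcp_pos: [0.5691, 0.0579, 0.0613]
ee_rot: [3.07, 0.669, 0.0]
ft_force: [-1.0, 0.0, -0.5]
finger_gap: -0.0
grip_force: 0.3
```

>>> {"method": "play_rows", "body": {
  "steps": [
    {"fingers": 0, "offset": [0.1, 0, 0], "rot": [0, 0, 0]},
    {"fingers": 0, "offset": [0, 0, 0], "rot": [0, 0, 0]}
  ]
}}

```text
clock: 9.0
tcp_pos: [0.57, 0.0583, 0.0613]
ee_rot: [-3.07, -0.669, -0.0]
ft_force: [-0.9, -0.2, 0.1]
finger_gap: 0.002
grip_force: 0.4
```

>>> {"method": "play_rows", "body": {
  "steps": [
    {"fingers": 0, "offset": [0.1, 0, 0], "rot": [0, 0, 0]},
    {"fingers": 0, "offset": [0, 0, 0], "rot": [0, 0, 0]}
  ]
}}

```text
clock: 9.2
tcp_pos: [0.5709, 0.0587, 0.0613]
ee_rot: [-3.07, -0.669, -0.0]
ft_force: [-0.1, 0.2, 1.0]
finger_gap: 0.003
grip_force: 0.4
```

Run:
```python
from h import *
tb();dot("side");dot("wrist")
```

```text
t 9.2 tcp board mm [-7.8 78.1] z 61.3 yaw-err 0.0003389636739279389 tilt [0. 0.] F [-0.1  0.2  1. ] 0.0027712486914605017
side dot px 286 208 plane [32.4 80.1] depth [32.3 80.8] z 55.8
wrist dot px 316 196 plane [30.7 78.7] depth [30.8 78.7] z 55.3
```

>>> {"method": "play_rows", "body": {
  "steps": [
    {"fingers": 0, "offset": [0.1, 0, 0], "rot": [0, 0, 0]},
    {"fingers": 0, "offset": [0, 0, 0], "rot": [0, 0, 0]}
  ]
}}

```text
clock: 9.5
tcp_pos: [0.5718, 0.0591, 0.0613]
ee_rot: [3.07, 0.669, 0.0]
ft_force: [-1.0, 0.3, 1.0]
finger_gap: 0.004
grip_force: 0.5
```

>>> {"method": "play_rows", "body": {
  "steps": [
    {"fingers": 0, "offset": [0.1, 0, 0], "rot": [0, 0, 0]},
    {"fingers": 0, "offset": [0, 0, 0], "rot": [0, 0, 0]}
  ]
}}

```text
clock: 9.7
tcp_pos: [0.5727, 0.0596, 0.0613]
ee_rot: [-3.07, -0.669, -0.0]
ft_force: [-1.2, -0.1, 0.8]
finger_gap: -0.002
grip_force: 0.5
```

>>> {"method": "play_rows", "body": {
  "steps": [
    {"fingers": 0, "offset": [0.05, 0, 0], "rot": [0, 0, 0]},
    {"fingers": 0, "offset": [0, 0, 0], "rot": [0, 0, 0]}
  ]
}}

```text
clock: 9.9
tcp_pos: [0.5731, 0.0597, 0.0613]
ee_rot: [-3.07, -0.669, -0.0]
ft_force: [-1.3, -0.4, 0.5]
finger_gap: 0.002
grip_force: 0.7
```

Run:
```python
from h import *
tb();dot("side");dot("wrist")
```

```text
t 9.9 tcp board mm [-5.4 78.1] z 61.3 yaw-err 0.0003049462821560489 tilt [0. 0.] F [-1.3 -0.4  0.5] 0.0021493971590914192
side dot px 285 208 plane [34.7 79.9] depth [34.7 80.1] z 55.2
wrist dot px 316 196 plane [33.1 78.7] depth [33.4 78.7] z 55.9
```

>>> {"method": "play_rows", "body": {
  "steps": [
    {"fingers": 0, "offset": [0.1, 0, 0], "rot": [0, 0, 0]},
    {"fingers": 0, "offset": [0, 0, 0], "rot": [0, 0, 0]}
  ]
}}

```text
clock: 10.2
tcp_pos: [0.5734, 0.0599, 0.0612]
ee_rot: [3.07, 0.669, -0.003]
ft_force: [-7.7, -3.9, 5.0]
finger_gap: -0.001
grip_force: 4.2
```

Run:
```python
from h import *
tb();dot("side");p=dot("wrist");cv2.imwrite("pics/w6.png",p)
```

```text
t 10.2 tcp board mm [-5.1 78.1] z 61.2 yaw-err 0.0003625108019694734 tilt [-0.002 -0.   ] F [-7.7 -3.9  5. ] -0.0009479111221460123
side dot px 285 208 plane [34.7 79.9] depth [34.8 79. ] z 53.8
wrist dot px 316 196 plane [33.3 78.8] depth [33.3 78.7] z 55.1
```

View pics/w6.png

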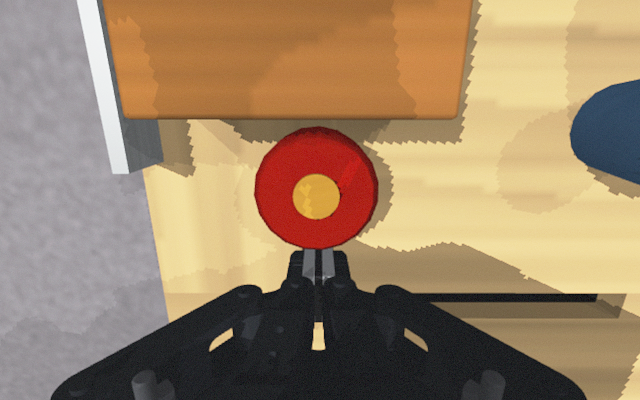

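The force jumped to about 9 N and the stop no longer follows, so it is home. The dot is at (316,196), with a visible gap to the box's front edge at row 118. I'll back off and lift.

>>> {"method": "play_rows", "body": {
  "steps": [
    {"fingers": 0, "offset": [-0.5, 0, 0], "rot": [0, 0, 0]},
    {"fingers": 0, "offset": [-2, 0, 0], "rot": [0, 0, 0]},
    {"fingers": 0, "offset": [-2, 0, 0], "rot": [0, 0, 0]},
    {"fingers": 0, "offset": [0, 0, -4], "rot": [0, 0, 0]},
    {"fingers": 0, "offset": [0, 0, -4], "rot": [0, 0, 0]},
    {"fingers": 0, "offset": [0, 0, 0], "rot": [0, 0, 0]},
    {"fingers": 0, "offset": [0, 0, 0], "rot": [0, 0, 0]}
  ]
}}

```text
clock: 11.0
tcp_pos: [0.5333, 0.0414, 0.1419]
ee_rot: [3.069, 0.669, 0.003]
ft_force: [-0.3, 0.3, 0.0]
finger_gap: -0.003
grip_force: 0.0
```

Run:
```python
from h import *
tb();dot("side");dot("wrist");print(env.close_job())
```

```text
t 11.0 tcp board mm [-49.2  78. ] z 141.9 yaw-err 0.00035736483527948337 tilt [0.002 0.   ] F [-0.3  0.3  0. ] -0.0032274621216096164
side dot px 285 208 plane [35.  80.2] depth [35.1 78.8] z 53.3
wrist dot px 317 95 plane [32.7 79. ] depth [32.7 79. ] z 55.0
the job is handed in; nothing more can be done
None
```

I pushed the red stop along the long leg, round the corner and up against the end of the short leg, then backed the arm clear and handed the job in after about 11 s on the robot clock; no verdict came back, but nothing else was touched as far as I could see.

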